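# Lay out a spirit-safe cock for its overhaul picture and raise the camera

### The arm

A 6-joint arm with a two-finger parallel gripper is mounted at the origin on the work surface. World frame = base frame: x ahead of the robot, y to its left, z up, the work surface at z = 0. Lengths are in m, angles in rad, forces in N, time in s.
With the tool pointing down it reaches from about 0.375 to 0.9 m from the base axis. Payload 3.1 kg.
Tool frame: the origin (TCP) lies between the finger pads; the fingertips stand robot.tip_extent ahead of it and the grasp point (between the pads) lies 3 mm ahead of it (robot.tip_extent is the distance from the TCP to the fingertips, in m); z points along the fingers, x is the direction in which the jaws open and shut, and the axes are right-handed (so a half turn about z gives the same grasp; the last joint's range is limited). The gripper opens to 87 mm and grips with 3 to 60 N. Pads are 19 mm wide; open, the fingers measure 117 mm over their backs; the gripper's body (75 mm by 190 mm) begins 51 mm behind the grasp point.
Start: joints at [1.065, 0.527, 1.433, -0, 1.181, -0.178], TCP at [0.201, 0.592, 0.245] pointing down, gripper open.
Joint ranges: [-3.08, 3.08], [-0.75, 2.2], [0.22, 2.44], [-1.43, 4.57], [0, 2.65], [-2.85, 2.85]. Speed limits (rad/s): [2.79, 2.79, 3.14, 3.14, 3.14, 3.14].

### API

Orientations are given as a unit quaternion [x, y, z, w].
In Python, from rig import robot, cams gives the robot as it stands.
- The arm moves only by the tool carry_out, never from a script. Its argument "steps" is a list of rows, each a list of 3 entries, a list of its own where there are three numbers: the shift along the world's x, y, z in cm, then the turn about the world's z in degrees, then the closure, from 0 (fully open) to 1 (shut). In form: [[[dx, dy, dz], spin, fingers], ...]. A call has 1 to 10 rows; each row shifts and turns the pose as measured when the row begins; what a row does not reach is not made up. A row lasts 1/10 s, in which the tool goes at most 50 mm and 8.59 degrees, less where a joint would pass 70% of its speed; a pose out of reach is approached as far as the arm can. A call with a gripper value outside its range is refused whole. The fingers move at their own pace and stop on an object; "squeeze" is the grip in N (left out, the last holds). Time passes only in rows, so rows that do not move let the fingers close. It gives the time, the measured TCP pose, the force and the opening at its end, in the units of the state.
- robot.get_obs(): the state, without advancing time (a new reading comes with each control period).
- cams.camera(name): name is "scene" or "side" or "wrist"; returns a dict with "pixels" (384x512x3 uint8, red, green, blue), "fx", "fy", "cx", "cy" (pixels), "eye" and "rotation" of the camera in the world. Camera axes: x right, y up, looking along -z (the intrinsics and any distortion apply to the point x, -y, -z); pixel columns grow to the right and rows downward; lengths in m; the calibration is good to about 2 mm. A picture is of the moment at which its call begins. There is no depth.
- robot.hand_in(): hands the job in, once; it reports no verdict.
The state is a dict: "time": time; "q": joint angles; "joint_velocities": joint speeds; "joint_torque": joint torques, N m; "position": TCP position; "tool_rot": TCP orientation; "ft_force": force on the tool from outside, world axes, zero at the start; "moment": the same for the moment, N m; "grip_width": finger opening in m.
Only numpy, scipy, OpenCV 4.12 (cv2) and the standard library are available. Lean on these libraries where they do the work, as an engineer would, in place of code of your own. Each camera call takes 0.05 s, during which the arm holds its last target. There are 200 camera calls.

### The job

Stand the square-footed brass flange and the round-footed brass bush fully down in the nests that match their feet on the camera stand, setting them down rather than dropping them. Then squeeze in the orange button on the camera head, pull the telescopic column straight up past the first stop to its second stop, and finish still holding the head up there: the collars are not clamped, so it would sink if you let go. Leave the plug in the middle nest and everything else on the bench as they are.

Things in the scene. Friction and masses are not known exactly. Their poses are not given: they have to be found in the camera images.
- flange_mid (a point): LOOSE part: brass flange with a SQUARE foot 44 x 44 mm, 10 mm thick, and a round upright neck on its centre, 28 mm in diameter, whose top is 44 mm above the underside; 0.24 kg, standing foot down on the bench on one side of the stand. The point is the centre, on the neck's axis, 22 mm above the underside. Its x and y axes lie along the edges of the square foot, z up.
- bush_mid (a point): LOOSE part: brass bush with a ROUND foot 52 mm in diameter, 10 mm thick, and the same round neck (28 mm in diameter, top 44 mm above the underside); 0.25 kg, standing foot down on the other side of the stand. The point is the centre, on the neck's axis, 22 mm above the underside; z up.
- nest_square_mouth (a point): Black nest plate, 84 x 84 x 16 mm, fixed on the white board left or right of the middle nest, with a SQUARE pocket 48 x 48 mm, 9 mm deep, yellow floor. The point is the centre of the pocket's mouth (28 mm above the bench); x and y along the pocket's edges, z up. A part standing in it has its centre point 13 mm above the mouth.
- nest_round_mouth (a point): Black nest plate of the same size on the other side of the plug's nest, with a ROUND pocket 56 mm in diameter, 9 mm deep, yellow floor. The point is the centre of the pocket's mouth (28 mm above the bench), z up. A part standing in it has its centre point 13 mm above the mouth.
- plug_mid (a point): LOOSE, leave alone: brass cock plug with a turned crosshandle, already standing in the third, middle nest of the board; 35 mm wide shoulder, handle 52 mm long along the stand's x, top 46 mm above its underside. The point is its centre, 22 mm above its underside.
- column_foot (a point): Fixed camera stand: white board 290 x 320 x 12 mm with an upright telescopic column. The point is on the column's axis, at the board's top face (12 mm above the bench). z up; the three nests stand in a row 170 mm from the column on its -x side, 100 mm apart along y.
- grip (a point): Centre of the black grip block (40 x 36 mm in x, y; 62 mm high) of the camera head on the column, 174 mm above the bench when shut. Axes as the stand's. Camera on its -x side (to 90 mm from the axis, no higher than the block); orange button on its +y face. Take it from above across y: the squeeze presses the button. Steel catch below on the +y side, top 29 mm below this point.
- button_face (a point): Centre of the orange release button's outer face, 22 mm along x, 28 mm high, standing 4.5 mm proud of the grip's +y face; it is pushed in towards -y, almost flush.
- button (a joint): Travel of the button, m: 0 = out (column locked shut), 0.0042 = pressed fully in; spring, about 4 N to start and 9 N fully in. The column is unlocked from about 0.003 on. It matters only while the column is shut: once it has risen 10 mm the button may be in or out.
- head (a joint): How far the upper tube with the head is pulled up out of the middle tube, m: 0 = shut, 0.065 = its stop. It moves first, and its stop is the FIRST stop of the column (head 65 mm up).
- tube (a joint): How far the middle tube is pulled up out of the outer tube, m: 0 = shut, 0.065 = its stop. It follows after the first stop; both tubes at their stops is the SECOND stop (head 130 mm up). Pull needed straight up: about 5 N, and 10 N after the first stop. The clamp collars are loose: the head sinks back if let go.
- jar_mid (a point): Bystander, leave alone: glass hydrometer jar on a brass foot, 68 mm wide at the foot, 48 mm glass, 181 mm high; the point is its centre, 90 mm up.
- bottle_mid (a point): Bystander, leave alone: amber sample bottle, 56 mm wide, 130 mm high; the point is its centre, 65 mm up.
- gasket: Bystander, leave alone: orange gasket ring lying flat, 68 mm wide, 4 mm thick; origin at the centre of its underside.
- spanner_grip (a point): Bystander, leave alone: steel spanner, 180 mm long, lying on the bench; a point on its handle.
- elbow: Bystander, leave alone: copper pipe elbow, 34 mm wide sockets, one down and one pointing sideways, 53 mm high; origin at the centre of its underside.
- grease: Bystander, leave alone: green tin, 68 mm wide, 55 mm high; origin at the centre of its underside.
- brush_grip (a point): Bystander, leave alone: brush 200 mm long, lying on the bench; a point on its handle.
Not all that is in view belongs to the job. What is shaped like the part that bears flange_mid but black or turquoise is not meant.

How it is judged:
On the way, in this order (a step that is already met when the one before it is completed fails the run):
1. flange and bush both seated in their matching nests and let go, the column still shut (horizontal distance between flange_mid and nest_square_mouth below 0.005 m and z of flange_mid in the frame of nest_square_mouth below 0.0155 m and angle between each of flange_mid, bush_mid's own z axis and vertical below 0.06 rad and contact force between the fingers and flange below 0.1 N and horizontal distance between bush_mid and nest_round_mouth below 0.005 m and z of bush_mid in the frame of nest_round_mouth below 0.0155 m and contact force between the fingers and bush below 0.1 N and value of joint each of head, tube below 0.01 m), for 0.2 s.
2. the orange button squeezed in by the fingers (value of joint button above 0.003 m and contact force between the fingers and button above 2 N), for 0.1 s.
3. both tubes pulled out: the column at its second stop (value of joint each of tube, head above 0.06 m), for 0.2 s.
At the end, for the whole second after the job is handed in: Both parts let go in their matching nests, within 5 mm of centre, upright and down within 2.5 mm; both tubes within 5 mm of their stops; fingers still holding the head (over 2 N), head still; plug within 10 mm and bystanders within 30 mm of their starts (all of step 3 and horizontal distance between flange_mid and nest_square_mouth below 0.005 m and z of flange_mid in the frame of nest_square_mouth below 0.0155 m and angle between each of flange_mid, bush_mid's own z axis and vertical below 0.06 rad and contact force between the fingers and flange below 0.1 N and horizontal distance between bush_mid and nest_round_mouth below 0.005 m and z of bush_mid in the frame of nest_round_mouth below 0.0155 m and contact force between the fingers and bush below 0.1 N and contact force between the fingers and head above 2 N and linear speed of head below 0.02 m/s and distance of plug_mid from where it was at the start of the episode below 0.01 m and distance of each of jar_mid, bottle_mid, gasket, spanner_grip, elbow, grease, brush_grip from where it was at the start of the episode below 0.03 m); the arm keeps its last pose, push and grip.
It fails at once if the flange is dropped (linear speed of flange above 0.7 m/s and contact force between the fingers and flange below 0.05 N).
It fails at once if the bush is dropped (linear speed of bush above 0.7 m/s and contact force between the fingers and bush below 0.05 N).
It fails at once if the plug is disturbed (distance of plug_mid from where it was at the start of the episode above 0.015 m).
It fails at once if a bystander is pushed away or knocked over (distance of any of jar_mid, bottle_mid, gasket, spanner_grip, elbow, grease, brush_grip from where it was at the start of the episode above 0.04 m).
It also fails if it takes over 64 s, if anything falls off the work surface, if the arm or the gripper's body presses on something with over 40 N, if the wrist force passes 120 N, or if a joint passes its speed limit or range.

## Working session

There is one attempt and no reset: what is moved stays moved. The work goes in short steps, Python scripts to look and compute and a tool call to move; the robot and the scene stay as the last step left them, time stands still between calls to the robot, and variables do not carry over. Pictures are saved under pics/ and viewed, about 8 in all and at most 12, crops included, and the job is handed in when it is done.

Besides the shell and the picture viewer there is one more tool, called after "Emit:" by a JSON object that holds its "method" and its "body", one argument or row to a line. carry_out: Moves the arm, as the interface text tells. Its arguments: {"type":"object","properties":{"steps":{"type":"array"},"squeeze":{"type":"number"}},"required":["steps"]}

```bash
mkdir -p pics; ls; cat > h.py <<'E'
import numpy as np, cv2
from rig import robot, cams
def snap(n,f):
    c=cams.camera(n); cv2.imwrite(f,c["pixels"][:,:,::-1]); return c
def proj(c,P):
    R=np.array(c["rotation"]).reshape(3,3); p=(np.atleast_2d(P)-c["eye"])@R
    return np.c_[c["cx"]+c["fx"]*p[:,0]/-p[:,2], c["cy"]-c["fy"]*p[:,1]/-p[:,2]]
def ray(c,u,v):
    R=np.array(c["rotation"]).reshape(3,3)
    return R@np.array([(u-c["cx"])/c["fx"],-(v-c["cy"])/c["fy"],-1.])
def onz(c,u,v,z):
    d=ray(c,u,v); e=np.array(c["eye"]); return e+d*(z-e[2])/d[2]
E
python3 - <<'E'
from h import *
print(robot.get_obs(), robot.tip_extent)
ims=[]
import pickle
for n in("scene","side","wrist"):
    c=snap(n,f"pics/{n}0.png"); print({k:v for k,v in c.items() if k!="pixels"}); pickle.dump(c,open(n+"0.pkl","wb"))
E
```

```text
pics
{'time': 0.0, 'q': array([ 1.06448427e+00,  5.28454106e-01,  1.43390742e+00,  9.05139261e-06,
        1.18137604e+00, -1.78541638e-01]), 'joint_velocities': array([ 0.00042813,  0.0006852 ,  0.00102218, -0.00021223, -0.00069165,
       -0.00114085]), 'joint_torque': array([-1.07222811e-03, -4.40037954e+01, -1.76596802e+01,  6.33649249e-02,
        5.80900535e-02, -1.55039261e-04]), 'position': array([0.20086594, 0.59112141, 0.24357736]), 'tool_rot': array([ 8.12998982e-01,  5.82264120e-01, -9.70737154e-04,  4.55900648e-04]), 'ft_force': array([ 0.0488028 , -0.04580911, -0.53596086]), 'moment': array([ 0.00691694, -0.01887805, -0.01336567]), 'grip_width': 0.08744567865144064} 0.022
{'fx': 437.3875000108662, 'fy': 437.3875000108662, 'cx': 252.11280476219113, 'cy': 186.3973662904806, 'eye': array([ 1.21161757, -0.7771575 ,  0.96375452]), 'rotation': array([0.39843259, 0.15001175, 0.30009862, 0.85363268])}
{'fx': 465.2283064284989, 'fy': 465.2283064284989, 'cx': 260.0482058699092, 'cy': 185.3553336019645, 'eye': array([0.20217836, 0.9256412 , 1.10026589]), 'rotation': array([-0.07302729,  0.37972756,  0.90884903, -0.15642068])}
{'fx': 293.94661572465657, 'fy': 293.94661572465657, 'cx': 255.30343471509846, 'cy': 196.2561004159189, 'eye': array([0.13152337, 0.61617474, 0.38388578]), 'rotation': array([-0.11133604, -0.07884638,  0.57701357,  0.80525951])}
```

```bash
sed -i 's/np.array(c\["rotation"\]).reshape(3,3)/Rot.from_quat(c["rotation"]).as_matrix()/; 1a from scipy.spatial.transform import Rotation as Rot' h.py
```

```text
(no output)
```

View pics/scene0.png

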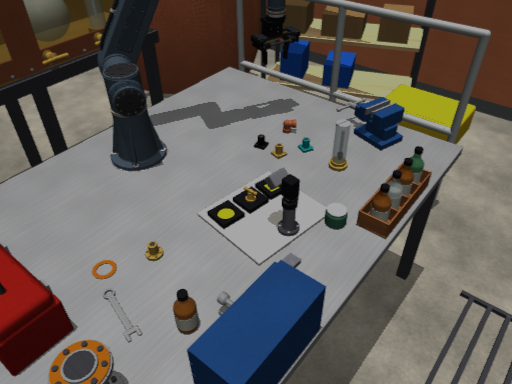

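View pics/side0.png

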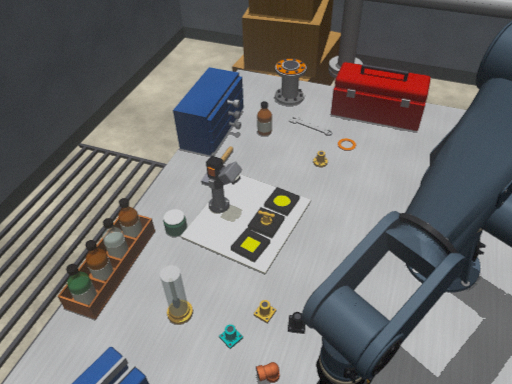

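```bash
python3 - <<'E'
from h import *
import pickle
for n in("scene","side"):
    c=pickle.load(open(n+"0.pkl","rb")); hsv=cv2.cvtColor(c["pixels"],cv2.COLOR_RGB2HSV)
    for nm,lo,hi in(("yel",(27,150,110),(33,255,255)),("brass",(15,110,60),(26,255,255))):
        m=cv2.inRange(hsv,lo,hi); k,l,s,ce=cv2.connectedComponentsWithStats(m)
        for i in range(1,k):
            if 25<s[i,4]<1500:
                z=.019 if nm=="yel" else .02
                print(n,nm,s[i],ce[i].round(1),onz(c,*ce[i],z).round(4))
E
```

```text
scene yel [462 104  14  19  99] [468.1 110.9] [0.8793 1.0443 0.019 ]
scene yel [264 185  15   6  26] [270.2 187.6] [0.5297 0.1302 0.019 ]
scene yel [218 209  17  10 134] [225.6 213.3] [ 0.4959 -0.0576  0.019 ]
scene brass [103   0   9  22 108] [106.9   9.7] [-1.4701  0.9399  0.02  ]
scene brass [286   0  24   7 134] [297.2   2.6] [-0.5244  1.8141  0.02  ]
scene brass [323   5  16  10 115] [330.9  10.3] [-0.2561  1.8112  0.02  ]
scene brass [384   4  30  10 179] [399.9   7.5] [0.0785 2.1246 0.02  ]
scene brass [346  10  20   8 109] [354.7  13.9] [-0.0977  1.8411  0.02  ]
scene brass [ 36  16  68  33 666] [69.2 32.2] [-1.3076  0.5462  0.02  ]
scene brass [313  29  22   9  55] [320.8  33.2] [-0.0904  1.4276  0.02  ]
scene brass [93 32  9 13 83] [97.3 37.6] [-1.096  0.596  0.02 ]
scene brass [299  37  35   6  78] [317.7  39.8] [-0.0506  1.3313  0.02  ]
scene brass [  0  43  12  20 174] [ 4.2 52.9] [-1.322   0.1489  0.02  ]
scene brass [343  42  73  10 163] [380.4  46.6] [0.2742 1.4526 0.02  ]
scene brass [ 42  50  27  15 205] [51.9 55.9] [-1.0708  0.2869  0.02  ]
scene brass [455 108  21
[... 640 characters left out ...]
 195  18  11 147] [281.6 200.4] [ 0.5015 -0.0619  0.019 ]
side yel [240 237  21  15 186] [250.1 243.9] [0.5343 0.1368 0.019 ]
side brass [319  31  22  34 303] [329.9  44.6] [ 0.6003 -1.111   0.02  ]
side brass [233  55  12  14  97] [240.   62.9] [ 0.9445 -0.8174  0.02  ]
side brass [256  69  23   7  48] [267.9  72.2] [ 0.7983 -0.7819  0.02  ]
side brass [222 147  10  13  43] [226.6 152.9] [ 0.7589 -0.2192  0.02  ]
side brass [314 157  13   9  62] [320.  161.8] [ 0.432  -0.2812  0.02  ]
side brass [258 210  17  15 141] [265.9 217.4] [0.5247 0.0242 0.02  ]
side brass [254 300  22  22 231] [264.7 311.4] [0.4199 0.3322 0.02  ]
side brass [167 302  26  22 212] [180.6 314.8] [0.6218 0.4137 0.02  ]
```

Emit:
{"method": "carry_out", "body": {
  "steps": [
    [[3.6,-4.4,0],0,0],
    [[3.6,-4.4,0],0,0],
    [[3.6,-4.4,0],0,0],
    [[3.6,-4.4,0],0,0],
    [[3.6,-4.4,0],0,0],
    [[3.6,-4.4,0],0,0],
    [[0,0,0],0,0]
  ],
  "squeeze": 20
}}

```text
time: 0.85
position: [0.3944, 0.3527, 0.2423]
tool_rot: [0.811, 0.585, -0.0, 0.0]
ft_force: [-0.3, 1.2, -0.1]
grip_width: 0.087
```

```bash
python3 - <<'E'
from h import *
import pickle
a=pickle.load(open("scene0.pkl","rb"));b=pickle.load(open("side0.pkl","rb"))
for u,v,p,q in((262,144,297,324),(306,147,231,337),(290,127,268,373)): print(onz(a,u,v,.02).round(3),onz(b,p,q,.02).round(3))
c=snap("wrist","pics/w1.png"); pickle.dump(c,open("w1.pkl","wb"))
d=snap("scene","pics/s1.png")
o=robot.get_obs();print(o["position"],o["tool_rot"])
R=Rot.from_quat(o["tool_rot"]).as_matrix();C=Rot.from_quat(c["rotation"]).as_matrix()
print("cam in tool",R.T@(c["eye"]-o["position"]),"\n",(R.T@C).round(3))
print(proj(c,[[.42,.33,.02]]))
im=np.hstack([c["pixels"],cv2.resize(d["pixels"][40:190,190:340],(384,384),interpolation=cv2.INTER_CUBIC)])
cv2.imwrite("pics/m1.png",cv2.resize(im,(800,343))[:,:,::-1])
E
```

```text
[0.347 0.317 0.02 ] [0.33  0.339 0.02 ]
[0.491 0.403 0.02 ] [0.475 0.427 0.02 ]
[0.361 0.482 0.02 ] [0.359 0.482 0.02 ]
[0.39122866 0.35567861 0.2421878 ] [ 8.10012255e-01  5.86411349e-01 -7.07295693e-04 -1.17288214e-03]
cam in tool [-0.00043629 -0.07020113 -0.14009097] 
 [[ 1.     0.003  0.001]
 [ 0.003 -0.962 -0.273]
 [ 0.     0.273 -0.962]]
[[243.91049224 198.68195071]]
```

View pics/m1.png

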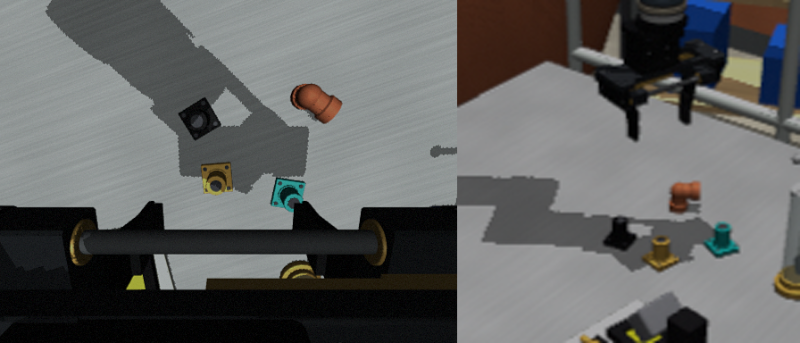

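```bash
cat >> h.py <<'E'
def foot(c,near,lo=(14,90,40),hi=(28,255,255),z=.010,zc=.02):
    hsv=cv2.cvtColor(c["pixels"],cv2.COLOR_RGB2HSV); m=cv2.inRange(hsv,lo,hi)
    m=cv2.morphologyEx(m,cv2.MORPH_CLOSE,np.ones((7,7)))
    cs=cv2.findContours(m,cv2.RETR_EXTERNAL,cv2.CHAIN_APPROX_NONE)[0]
    p=proj(c,[*near,zc])[0]
    k=min((k for k in cs if cv2.contourArea(k)>60),key=lambda k:np.hypot(*(k[:,0].mean(0)-p)))
    P=np.array([onz(c,u,v,z)[:2] for u,v in k[:,0]])
    return P
E
python3 - <<'E'
from h import *
import pickle
c=pickle.load(open("w1.pkl","rb"))
P=foot(c,(.42,.33)); r=cv2.minAreaRect((P*1000).astype(np.float32)); print(len(P),r)
o=robot.get_obs();R=Rot.from_quat(o["tool_rot"]).as_matrix();print(np.degrees(np.arctan2(R[1,0],R[0,0])),o["position"])
E
```

```text
126 ((423.8976745605469, 326.5847473144531), (43.610843658447266, 47.80146789550781), 76.94947052001953)
71.80557600061069 [0.39122866 0.35567861 0.2421878 ]
```

Emit:
{"method": "carry_out", "body": {
  "steps": [
    [[1.6,-1.5,-4],5,0.3],
    [[1.6,-1.5,-4],0,0.3],
    [[0,0,0],0,0.3],
    [[0,0,0],0,0.3]
  ]
}}

```text
time: 1.35
position: [0.4214, 0.331, 0.1616]
tool_rot: [0.78, 0.625, 0.002, -0.002]
ft_force: [-0.6, 0.2, 0.7]
grip_width: 0.0647
```

```bash
python3 - <<'E'
from h import *
import pickle
c=snap("wrist","pics/w2.png"); pickle.dump(c,open("w2.pkl","wb"))
P=foot(c,(.4235,.3265)); r=cv2.minAreaRect((P*1000).astype(np.float32)); print(len(P),r)
o=robot.get_obs();R=Rot.from_quat(o["tool_rot"]).as_matrix();print(np.degrees(np.arctan2(R[1,0],R[0,0])),o["position"],proj(c,[[.4235,.3265,.01]]),o["grip_width"])
E
```

```text
163 ((424.1243591308594, 326.676025390625), (42.82117462158203, 47.948974609375), 76.17021942138672)
77.43367406265335 [0.42107067 0.33095198 0.16168889] [[249.51793776 191.42875573]] 0.06333869279983032
```

View pics/w2.png

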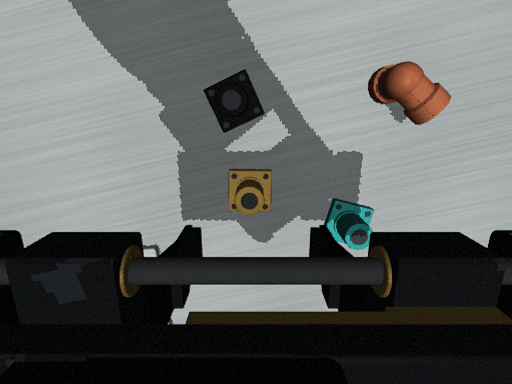

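```bash
python3 - <<'E'
from h import *
import pickle
c=pickle.load(open("w2.pkl","rb"));g=cv2.cvtColor(c["pixels"],cv2.COLOR_RGB2GRAY)
m=(g[190:212,240:262]<75).astype(np.uint8);k,l,s,ce=cv2.connectedComponentsWithStats(m);print(s,ce+[240,190])
i=1+np.argmax(s[1:,4]);u,v=ce[i]+[240,190];print("hole",onz(c,u,v,.044))
t=np.radians(76.8);y=np.array([np.sin(t),-np.cos(t)]);x=np.array([np.cos(t),np.sin(t)])
P=foot(c,(.4235,.3265),z=.01);print("tool-y range z.01",(P@y).min(),(P@y).max(),"tool-x",(P@x).min(),(P@x).max())
P=foot(c,(.4235,.3265),z=.044);print("z.044 far",(P@y).max()-.014)
P=foot(c,(.4235,.3265),z=.0);print("z0 near",(P@y).min()+.022)
E
```

```text
[[  0   0  22  22 245]
 [ 20   0   2   3   5]
 [  1   3  17  17 233]
 [ 19  21   1   1   1]] [[251.71428571 200.42040816]
 [260.6        190.8       ]
 [248.96995708 200.74678112]
 [259.         211.        ]]
hole [0.42338477 0.32646299 0.044     ]
tool-y range z.01 0.3144015865312202 0.3622552041917224 tool-x 0.39326587386523626 0.4364119052969974
z.044 far 0.3364812502758479
z0 near 0.3382250916082437
```

Emit:
{"method": "carry_out", "body": {
  "steps": [
    [[0.23,-0.45,-3],-0.8,0.3],
    [[0,0,-3],0,0.3],
    [[0,0,-3],0,0.3],
    [[0,0,0],0,0.3]
  ]
}}

```text
time: 1.8
position: [0.4242, 0.3341, 0.0768]
tool_rot: [0.782, 0.623, 0.01, -0.001]
ft_force: [-0.6, -0.1, -0.3]
grip_width: 0.0609
```

Emit:
{"method": "carry_out", "body": {
  "steps": [
    [[0,-0.6,0],0,0.3],
    [[0,0,0],0,0.3]
  ]
}}

```text
time: 2.0
position: [0.4245, 0.3301, 0.0799]
tool_rot: [0.781, 0.624, 0.012, -0.001]
ft_force: [-0.5, -0.9, 0.6]
grip_width: 0.0613
```

```bash
python3 - <<'E'
from h import *
o=robot.get_obs();R=Rot.from_quat(o["tool_rot"]).as_matrix();print(np.degrees(np.arctan2(R[1,0],R[0,0])),o["position"],R[:,2],o["q"])
E
```

```text
77.24225122781445 [0.42450707 0.33014235 0.07988363] [ 0.01721207  0.0156933  -0.9997287 ] [ 0.44951175  0.65946993  1.7978119   0.01082686  0.66201554 -0.90695813]
```

Emit:
{"method": "carry_out", "body": {
  "steps": [
    [[-0.1,-0.36,-1.5],0,0.3],
    [[0,0,-1.5],0,0.3],
    [[0,0,-1],0,0.3],
    [[0,0,0],0,0.3]
  ]
}}

```text
time: 2.4
position: [0.4278, 0.3295, 0.0468]
tool_rot: [0.781, 0.624, 0.019, 0.001]
ft_force: [0.3, -0.1, 0.4]
grip_width: 0.0613
```

Emit:
{"method": "carry_out", "body": {
  "steps": [
    [[-0.5,-0.4,-0.5],0,0.3],
    [[0,0,-0.5],0,0.3],
    [[0,0,0],0,0.3]
  ]
}}

```text
time: 2.7
position: [0.4236, 0.3259, 0.0384]
tool_rot: [0.781, 0.624, 0.021, 0.001]
ft_force: [0.8, 0.2, -0.6]
grip_width: 0.0609
```

Emit:
{"method": "carry_out", "body": {
  "steps": [
    [[0,0,-0.1],0,1],
    [[0,0,0],0,1],
    [[0,0,0],0,1],
    [[0,0,0],0,1]
  ],
  "squeeze": 25
}}

```text
time: 3.1
position: [0.424, 0.3261, 0.0377]
tool_rot: [0.781, 0.624, 0.022, 0.001]
ft_force: [0.6, -0.2, -0.5]
grip_width: 0.0367
```

Emit:
{"method": "carry_out", "body": {
  "steps": [
    [[0,0,0],0,1],
    [[0,0,0],0,1],
    [[0,0,0.5],0,1],
    [[0,0,1],0,1],
    [[0,0,2],0,1],
    [[0,0,3],0,1],
    [[0,0,3],0,1],
    [[0,0,3],0,1]
  ]
}}

```text
time: 3.9
position: [0.4187, 0.3234, 0.1636]
tool_rot: [0.781, 0.624, 0.014, -0.0]
ft_force: [0.9, 0.1, -3.1]
grip_width: 0.0273
```

Emit:
{"method": "carry_out", "body": {
  "steps": [
    [[3.1,-2.4,0.8],0,1],
    [[3.1,-2.4,0.8],0,1],
    [[3.1,-2.4,0.8],0,1],
    [[3.1,-2.4,0.5],0,1],
    [[0,0,0],0,1]
  ]
}}

```text
time: 4.4
position: [0.546, 0.2254, 0.2029]
tool_rot: [0.779, 0.626, 0.02, 0.002]
ft_force: [0.4, -0.3, -3.2]
grip_width: 0.0271
```

```bash
python3 - <<'E'
from h import *
import pickle
c=snap("wrist","pics/w3.png"); pickle.dump(c,open("w3.pkl","wb"))
o=robot.get_obs();R=Rot.from_quat(o["tool_rot"]).as_matrix();print(np.degrees(np.arctan2(R[1,0],R[0,0])),o["position"],R[:,2],proj(c,[[.534,.137,.028]]),o["grip_width"])
E
```

```text
77.63876721601561 [0.54294036 0.22658184 0.20212716] [ 0.0282903   0.02240851 -0.99934855] [[168.34666918 185.91216203]] 0.027496744781645464
```

View pics/w3.png

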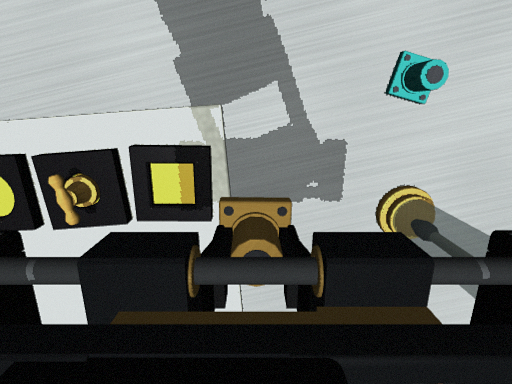

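```bash
cat > nest.py <<'E'
from h import *
import pickle
c=pickle.load(open("w3.pkl","rb"));hsv=cv2.cvtColor(c["pixels"],cv2.COLOR_RGB2HSV)
m=cv2.inRange(hsv,(25,140,60),(34,255,255)); m[:, :130]=0; m[:,215:]=0; m[:140]=0; m[222:]=0
k=max(cv2.findContours(m,cv2.RETR_EXTERNAL,cv2.CHAIN_APPROX_NONE)[0],key=cv2.contourArea)
r=cv2.minAreaRect(k);B=cv2.boxPoints(r);print(r,(m>0).sum())
B=B[np.argsort(np.arctan2(*(B-B.mean(0)).T[::-1]))] # TL TR BR BL
d=0.5 # pixel half
mid=lambda i,j:(B[i]+B[j])/2
T=onz(c,*(mid(0,1)+[0,-d]),.028);Rr=onz(c,*(mid(1,2)+[d,0]),.028);Bo=onz(c,*(mid(2,3)+[0,d]),.019);L=onz(c,*(mid(3,0)+[-d,0]),.019)
ax=onz(c,*B[1],.028)-onz(c,*B[0],.028)
ay=onz(c,*B[2],.019)-onz(c,*B[1],.019)
a1=np.degrees(np.arctan2(ax[1],ax[0]));a2=np.degrees(np.arctan2(ay[1],ay[0]))
print("angles",a1,a2+90)
t=np.radians((a1+a2+90)/2);ex=np.array([np.cos(t),np.sin(t)]);ey=np.array([np.sin(t),-np.cos(t)])
T,Rr,Bo,L=[p[:2] for p in(T,Rr,Bo,L)]
print("size",(Rr-L)@ex,(Bo-T)@ey,"centre",ex*((Rr+L)@ex/2)+ey*((T+Bo)@ey/2))
E
python3 nest.py
```

```text
((172.0, 183.0), (40.0, 44.0), 90.0) 1462
angles 77.31313791177698 74.10073226778843
size 0.05164488113284992 0.04938138783044992 centre [0.53335226 0.13994609]
```

```bash
cat > nest.py <<'E'
from h import *
import pickle,sys
def edges(m,box,z):
    """m bool mask, fit 4 sides; z=(T,R,B,L); returns world 2-pt dirs"""
    x0,y0,x1,y1=box; s=m[y0:y1,x0:x1]; ys,xs=np.nonzero(s)
    out={}
    cx=np.arange(int(np.percentile(xs,15)),int(np.percentile(xs,85))); cy=np.arange(int(np.percentile(ys,15)),int(np.percentile(ys,85)))
    col=lambda f,o:np.array([f(np.nonzero(s[:,i])[0])+o for i in cx]); row=lambda f,o:np.array([f(np.nonzero(s[i])[0])+o for i in cy])
    for n,h,a,zz in(("T",1,col(np.min,-.5),z[0]),("B",1,col(np.max,.5),z[2]),("L",0,row(np.min,-.5),z[3]),("R",0,row(np.max,.5),z[1])):
        p=np.c_[cx,a] if h else np.c_[a,cy]; p=p+[x0,y0]
        W=np.array([onz(C,*q,zz)[:2] for q in p]); 
        vx,vy,px,py=cv2.fitLine((W*1000).astype(np.float32),cv2.DIST_HUBER,0,.01,.01).ravel()
        ang=np.degrees(np.arctan2(vy,vx))%180; out[n]=(ang,W.mean(0)); 
    return out
def report(o):
    print({k:(round(float(v[0]),1)) for k,v in o.items()})
    t=np.radians(np.mean([o["T"][0],o["B"][0]])) ;t2=np.radians(np.mean([o["L"][0],o["R"][0]])-90) 
    t2=(t2-t+np.pi/4)%(np.pi/2)-np.pi/4+t; t=(t+t2)/2
    ex=np.array([np.cos(t),np.sin(t)]);ey=np.array([np.sin(t),-np.cos(t)])
    T,R,B,L=[o[k][1] for k in"TRBL"]
    print("yaw",np.degrees(t),"size",(R-L)@ex,(B-T)@ey,"centre",ex*((R+L)@ex/2)+ey*((T+B)@ey/2))
if __name__=="__main__":
    C=pickle.load(open("w3.pkl","rb"));hsv=cv2.cvtColor(C["pixels"],cv2.COLOR_RGB2HSV)
    y=cv2.inRange(hsv,(25,140,60),(34,255,255))>0
    report(edges(y,(140,150,205,215),(.028,.028,.019,.019)))
    b=hsv[:,:,2]<50
    print(b[150:215,126:216].sum())
    report(edges(b|y,(120,135,218,226),(.028,.028,.028,.028)))
    cv2.imwrite("pics/mask.png",((b|y)[100:230,110:230]*255).astype(np.uint8))
    print(hsv[170,190],hsv[170,160],hsv[190,205],hsv[155,220])
E
python3 nest.py
```

```text
{'T': 77.3, 'B': 77.1, 'L': 167.0, 'R': 168.7}
yaw 77.526474 size 0.048259227621853626 0.04811035058798665 centre [0.53349693 0.14016581]
3416
{'T': 76.1, 'B': 75.6, 'L': 159.9, 'R': 166.5}
yaw 74.51773 size 0.09711464807316929 0.08475639686482049 centre [0.53107469 0.13554699]
[ 25 176 187] [ 32 156 220] [ 0  0 21] [ 39  19 174]
```

```bash
python3 - <<'E'
import nest; from nest import *
C=nest.C=pickle.load(open("w3.pkl","rb"));hsv=cv2.cvtColor(C["pixels"],cv2.COLOR_RGB2HSV)
m=cv2.inRange(hsv,(10,70,30),(28,255,255))>0
for zz in(.164,.174):
    o=edges(m,(212,190,300,222),(zz,)*4); print({k:(round(float(v[0]),1),v[1].round(4)) for k,v in o.items()})
    tcp=np.array([.54294,.22658]); t=np.radians(77.6);ex=np.array([np.cos(t),np.sin(t)]);ey=np.array([np.sin(t),-np.cos(t)])
    print("T from TCP along tool y",(o["T"][1]-tcp)@ey,"lat",(o["L"][1]-tcp)@ex,(o["R"][1]-tcp)@ex)
E
```

```text
{'T': (75.6, array([0.5249, 0.2315])), 'B': (77.0, array([0.5411, 0.228 ])), 'L': (165.5, array([0.5277, 0.2078])), 'R': (165.1, array([0.5381, 0.253 ]))}
T from TCP along tool y -0.01868518396389932 lat -0.021663359195654906 0.02470743288553928
{'T': (75.6, array([0.5218, 0.232 ])), 'B': (77.0, array([0.5371, 0.2286])), 'L': (165.5, array([0.5244, 0.2095])), 'R': (165.2, array([0.5342, 0.2522]))}
T from TCP along tool y -0.021829495494792933 lat -0.020628694348213888 0.023120499520536596
```

Emit:
{"method": "carry_out", "body": {
  "steps": [
    [[-0.3,-2.9,0],1,1],
    [[-0.3,-2.9,0],0,1],
    [[-0.3,-2.9,0],0,1],
    [[0,0,-1],0,1],
    [[0,0,-2],0,1],
    [[0,0,-2],0,1],
    [[0,0,-2],0,1],
    [[0,0,0],0,1],
    [[0,0,0],0,1]
  ]
}}

```text
time: 5.35
position: [0.5214, 0.1446, 0.1295]
tool_rot: [0.772, 0.636, 0.014, -0.006]
ft_force: [1.7, -0.3, -2.6]
grip_width: 0.0273
```

```bash
cat > st.py <<'E'
from h import *
o=robot.get_obs();R=Rot.from_quat(o["tool_rot"]).as_matrix();print("yaw",np.degrees(np.arctan2(R[1,0],R[0,0])).round(2),"pos",o["position"].round(4),"z-tilt",R[:2,2].round(4),"F",o["ft_force"].round(1),"w",round(o["grip_width"],4),o["time"])
E
python3 st.py
```

```text
yaw 78.95 pos [0.5214 0.1446 0.1295] z-tilt [0.0144 0.0272] F [ 1.7 -0.3 -2.6] w 0.0273 5.35
```

Emit:
{"method": "carry_out", "body": {
  "steps": [
    [[0.6,-0.25,-1.5],0,1],
    [[0.6,-0.25,-1.5],0,1],
    [[0,0,-1.5],0,1],
    [[0,0,0],0,1],
    [[0,0,0],0,1]
  ]
}}

```text
time: 5.85
position: [0.5373, 0.1405, 0.083]
tool_rot: [0.771, 0.636, 0.017, -0.004]
ft_force: [0.6, 0.6, -2.9]
grip_width: 0.0272
```

```bash
python3 st.py
```

```text
yaw 79.05 pos [0.5373 0.1405 0.083 ] z-tilt [0.0207 0.0278] F [ 0.6  0.6 -2.9] w 0.0272 5.85
```

Emit:
{"method": "carry_out", "body": {
  "steps": [
    [[-0.35,-0.05,-0.5],0,1],
    [[0,0,-0.6],0,1],
    [[0,0,0],0,1],
    [[0,0,0],0,1]
  ]
}}

```text
time: 6.25
position: [0.5345, 0.1397, 0.0722]
tool_rot: [0.771, 0.636, 0.018, -0.003]
ft_force: [-0.5, -0.1, -3.4]
grip_width: 0.0274
```

```bash
python3 - <<'E'
from h import *
import pickle
exec(open("st.py").read())
c=snap("wrist","pics/w4.png"); d=cams.camera("side")
im=np.hstack([cv2.resize(c["pixels"][120:280,140:350],(525,400)),cv2.resize(d["pixels"][200:290,210:272],(275,400))])
cv2.imwrite("pics/m4.png",im[:,:,::-1])
E
```

```text
yaw 79.03 pos [0.5345 0.1397 0.0722] z-tilt [0.0232 0.0279] F [-0.5 -0.1 -3.4] w 0.0274 6.25
```

View pics/m4.png

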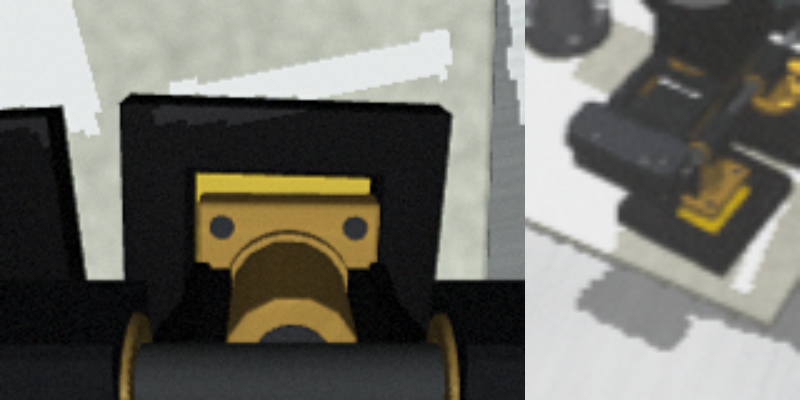

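```bash
python3 - <<'E'
import nest; from nest import *
c=cams.camera("wrist"); nest.C=c
t=np.radians(77.8);ex=np.array([np.cos(t),np.sin(t)]);ey=np.array([np.sin(t),-np.cos(t)])
px=lambda a,b:(140+a/2.5,120+b/2.5)
f=lambda a,b,z:(lambda w:(w@ex,w@ey))(onz(c,*px(a,b),z)[:2])
print("mouth edge",f(282,174,.028),"foot front bottom",f(290,195,.0345),"top",f(290,195,.0445))
print("floor L,R",f(195,182,.019)[0],f(370,182,.019)[0],"foot L,R top",f(197,235,.0445)[0],f(380,235,.0445)[0], "L,R bottom",f(200,196,.0345)[0],f(380,198,.0345)[0])
E
```

```text
mouth edge (np.float64(0.2499433595664014), np.float64(0.46742601901732156)) foot front bottom (np.float64(0.2518707348353121), np.float64(0.47108717752620183)) top (np.float64(0.25145668517634745), np.float64(0.4680254991438917))
floor L,R 0.226672455241606 0.2742932212046774 foot L,R top 0.22933232545589835 0.27349928831236414 L,R bottom 0.22931068408956382 0.2746605105491563
```

Emit:
{"method": "carry_out", "body": {
  "steps": [
    [[-0.15,-0.06,0],0,1],
    [[0,0,0],0,1],
    [[-0.05,0,-0.4],0,1],
    [[-0.05,0,-0.4],0,1],
    [[0,0,0],0,1]
  ]
}}

```text
time: 6.9
position: [0.533, 0.1392, 0.0645]
tool_rot: [0.771, 0.636, 0.019, -0.002]
ft_force: [0.3, -1.0, -3.9]
grip_width: 0.0277
```

```bash
python3 st.py
```

```text
yaw 79.04 pos [0.533  0.1392 0.0645] z-tilt [0.0264 0.028 ] F [ 0.3 -1.  -3.9] w 0.0277 6.9
```

Emit:
{"method": "carry_out", "body": {
  "steps": [
    [[-0.05,0,-0.3],0,1],
    [[-0.03,0,-0.3],0,1],
    [[0,0,-0.2],0,1],
    [[0,0,0],0,1]
  ]
}}

```text
time: 7.3
position: [0.5329, 0.1392, 0.0568]
tool_rot: [0.771, 0.636, 0.02, -0.002]
ft_force: [-0.3, -1.1, -0.8]
grip_width: 0.0271
```

```bash
python3 st.py
```

```text
yaw 79.05 pos [0.5329 0.1392 0.0568] z-tilt [0.0279 0.0281] F [-0.3 -1.1 -0.8] w 0.0271 7.3
```

Emit:
{"method": "carry_out", "body": {
  "steps": [
    [[0,0,-0.1],0,1],
    [[0,0,0],0,0.3],
    [[0,0,0],0,0.3],
    [[0,0,0],0,0.3],
    [[0,0,0.5],0,0.3],
    [[0,0,1],0,0.3],
    [[0,0,2],0,0.3],
    [[0,0,3],0,0.3],
    [[0,0,3],0,0.3],
    [[0,0,3],0,0.3]
  ]
}}

```text
time: 8.3
position: [0.5294, 0.1392, 0.1843]
tool_rot: [0.772, 0.636, 0.016, -0.005]
ft_force: [0.1, -0.8, -0.3]
grip_width: 0.0607
```

```bash
python3 - <<'E'
import nest; from nest import *
exec(open("st.py").read())
c=nest.C=snap("wrist","pics/w5.png"); pickle.dump(c,open("w5.pkl","wb"))
im=c["pixels"][60:260,60:400]; cv2.imwrite("pics/m5.png",cv2.resize(im,(680,400))[:,:,::-1])
for n,z in (("sq",.038),): print(proj(c,[[.533,.1395,z]]))
E
```

```text
yaw 79.01 pos [0.5294 0.1392 0.1843] z-tilt [0.0186 0.028 ] F [ 0.1 -0.8 -0.3] w 0.0607 8.3
[[250.64884721 191.1834988 ]]
```

View pics/m5.png

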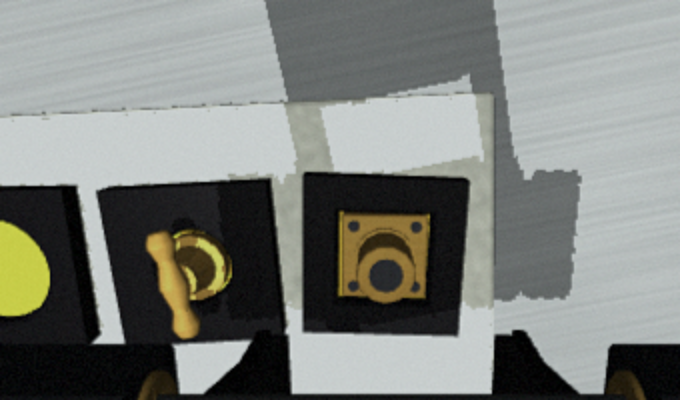

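Emit:
{"method": "carry_out", "body": {
  "steps": [
    [[-1,-4.5,0.5],0,0.3],
    [[-1,-4.5,0],0,0.3],
    [[-1,-4.5,0],0,0.3],
    [[-1,-4.5,0],0,0.3],
    [[-1,-4.5,0],0,0.3],
    [[-1,-4.5,0],0,0.3],
    [[-1,-4.5,0],0,0.3],
    [[-1,-4.5,0],0,0.3],
    [[-1,-4.5,0],0,0.3],
    [[0,0,0],0,0.3]
  ]
}}

```text
time: 9.35
position: [0.4419, -0.2801, 0.2064]
tool_rot: [0.769, 0.639, 0.027, 0.01]
ft_force: [1.2, 0.9, 0.0]
grip_width: 0.0608
```

```bash
cat > bush.py <<'E'
from h import *
import pickle,sys
exec(open("st.py").read())
c=snap("wrist",f"pics/{sys.argv[1]}.png"); pickle.dump(c,open(sys.argv[1]+".pkl","wb"))
hsv=cv2.cvtColor(c["pixels"],cv2.COLOR_RGB2HSV);m=cv2.inRange(hsv,(14,90,40),(28,255,255));m[232:]=0
k,l,s,ce=cv2.connectedComponentsWithStats(m); print([(s[i].tolist(),ce[i].round(1)) for i in range(1,k) if s[i,4]>80], proj(c,[[.438,-.297,.02]]))
E
python3 bush.py w6
```

```text
yaw 79.52 pos [ 0.4419 -0.2801  0.2064] z-tilt [0.0535 0.0191] F [1.2 0.9 0. ] w 0.0608 9.35
[([78, 100, 61, 61, 1599], array([107.5, 129.6])), ([209, 147, 45, 44, 1213], array([231.4, 167.8]))] [[234.15517438 172.51119543]]
```

View pics/w6.png

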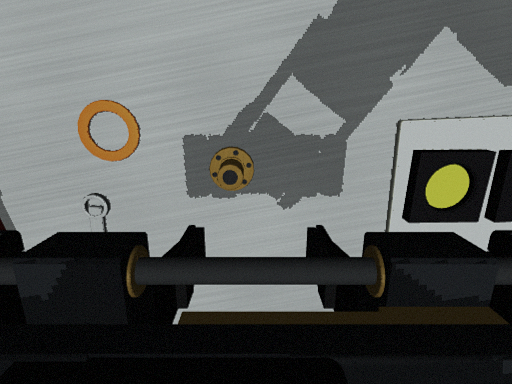

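```bash
cat > meas.py <<'E'
import nest; from nest import *
t=np.radians(79);ex=np.array([np.cos(t),np.sin(t)]);ey=np.array([np.sin(t),-np.cos(t)])
def ext(c,m,z,name):
    """extremes along tool axes: far(+y) near(-y) left right at heights z=(near,far,left,right)"""
    v,u=np.nonzero(m); W=lambda zz:np.array([onz(c,a,b,zz)[:2] for a,b in zip(u,v)])
    cs=max(cv2.findContours(m.astype(np.uint8),cv2.RETR_EXTERNAL,cv2.CHAIN_APPROX_NONE)[0],key=cv2.contourArea)[:,0]
    w=[np.array([onz(c,a,b,zz)[:2] for a,b in cs]) for zz in z]; h=.0004
    n=(w[0]@ey).min()-h; f=(w[1]@ey).max()+h; l=(w[2]@ex).min()-h; r=(w[3]@ex).max()+h
    print(name,"size x,y",r-l,f-n,"centre",ex*(l+r)/2+ey*(n+f)/2)
def masks(c):
    hsv=cv2.cvtColor(c["pixels"],cv2.COLOR_RGB2HSV); return hsv,cv2.inRange(hsv,(14,90,40),(26,255,255))>0,cv2.inRange(hsv,(26,120,60),(34,255,255))>0
def sub(m,b):
    o=np.zeros_like(m); x0,y0,x1,y1=b; o[y0:y1,x0:x1]=m[y0:y1,x0:x1]; return o
def hole(c,b,z=.044):
    g=cv2.cvtColor(c["pixels"],cv2.COLOR_RGB2GRAY);x0,y0,x1,y1=b
    k,l,s,ce=cv2.connectedComponentsWithStats((g[y0:y1,x0:x1]<75).astype(np.uint8)); i=1+np.argmax(s[1:,4]); p=ce[i]+[x0,y0]
    print("hole",s[i],p,onz(c,*p,z))
E
python3 - <<'E'
from meas import *
c=pickle.load(open("w6.pkl","rb")); hsv,br,ye=masks(c)
b=cv2.morphologyEx(sub(br,(200,140,260,200)).astype(np.uint8),cv2.MORPH_CLOSE,np.ones((7,7)))
ext(c,b,(0,.01,.01,.01),"bush near@0"); ext(c,b,(.01,)*4,"bush @.01"); ext(c,b,(.01,.044,.01,.01),"far@neck")
hole(c,(218,164,244,190))
y=sub(ye,(415,155,480,215)); ext(c,y,(.028,.019,.028,.019),"round")
print(hsv[150,470],hsv[160,412],hsv[120,405])
E
```

```text
bush near@0 size x,y 0.05150536615344428 0.05003060317993607 centre [ 0.43637436 -0.30067351]
bush @.01 size x,y 0.05150536615344428 0.05161586337593338 centre [ 0.43559629 -0.30052227]
far@neck size x,y 0.05150536615344428 0.041032460669157444 centre [ 0.43040181 -0.29951256]
hole [  5   6  15  15 186] [229.68817204 177.03763441] [ 0.43624675 -0.30043863  0.044     ]
round size x,y 0.057834472273656866 0.05650086661775039 centre [ 0.50020211 -0.05892436]
[150 255   1] [0 0 0] [ 50  15 105]
```

Emit:
{"method": "carry_out", "body": {
  "steps": [
    [[-0.5,-1,-2.5],0,0.3],
    [[-0.4,-1,-2.5],0,0.3],
    [[-0.3,0.2,-2.5],0,0.3],
    [[-0.3,0.2,-2.5],0,0.3],
    [[0,0,0],0,0.3],
    [[0,0,0],0,0.3]
  ]
}}

```text
time: 10.0
position: [0.4276, -0.2869, 0.1068]
tool_rot: [0.767, 0.641, 0.028, 0.008]
ft_force: [-0.2, -0.4, 0.6]
grip_width: 0.0609
```

```bash
python3 st.py
```

```text
yaw 79.81 pos [ 0.4276 -0.2869  0.1068] z-tilt [0.0545 0.0236] F [-0.2 -0.4  0.6] w 0.0609 10.0
```

Emit:
{"method": "carry_out", "body": {
  "steps": [
    [[0.4,-0.7,-1.5],0,0.3],
    [[0.4,-0.7,-1.5],0,0.3],
    [[0,0,-1],0,0.3],
    [[0,0,0],0,0.3],
    [[0,0,0],0,0.3]
  ]
}}

```text
time: 10.5
position: [0.4392, -0.3008, 0.0699]
tool_rot: [0.766, 0.642, 0.029, 0.012]
ft_force: [0.4, -0.4, 0.0]
grip_width: 0.0609
```

```bash
python3 bush.py w7; python3 st.py
```

```text
yaw 80.04 pos [ 0.4392 -0.3008  0.0699] z-tilt [0.0598 0.0188] F [ 0.4 -0.4  0. ] w 0.0609 10.5
[([0, 96, 101, 100, 4213], array([ 48.2, 144.6])), ([215, 174, 72, 58, 2979], array([251. , 203.6]))] [[256.76085995 218.13154862]]
yaw 80.04 pos [ 0.4391 -0.3007  0.0699] z-tilt [0.0597 0.019 ] F [ 0.6  0.6 -0.2] w 0.0609 10.55
```

Emit:
{"method": "carry_out", "body": {
  "steps": [
    [[-0.25,0.05,-1],0,0.3],
    [[-0.15,0.05,-1],0,0.3],
    [[-0.15,0.05,-0.7],0,0.3],
    [[0,0,-0.3],0,0.3],
    [[0,0,0],0,0.3]
  ]
}}

```text
time: 11.05
position: [0.4326, -0.2987, 0.038]
tool_rot: [0.766, 0.642, 0.029, 0.012]
ft_force: [0.6, 0.6, -0.6]
grip_width: 0.0607
```

```bash
python3 st.py
```

```text
yaw 80.02 pos [ 0.4326 -0.2987  0.038 ] z-tilt [0.0596 0.019 ] F [ 0.6  0.6 -0.6] w 0.0607 11.05
```

Emit:
{"method": "carry_out", "body": {
  "steps": [
    [[0.37,-0.15,0],0,0.3],
    [[0,0,0],0,0.3],
    [[0,0,0],0,1],
    [[0,0,0],0,1],
    [[0,0,0],0,1],
    [[0,0,0],0,1],
    [[0,0,0],0,1],
    [[0,0,0],0,1]
  ]
}}

```text
time: 11.85
position: [0.4373, -0.3011, 0.0388]
tool_rot: [0.766, 0.642, 0.029, 0.013]
ft_force: [-0.1, -0.4, -0.1]
grip_width: 0.0275
```

```bash
python3 st.py
```

```text
yaw 80.05 pos [ 0.4373 -0.3011  0.0388] z-tilt [0.0612 0.017 ] F [-0.1 -0.4 -0.1] w 0.0275 11.85
```

Emit:
{"method": "carry_out", "body": {
  "steps": [
    [[0,0,0.5],0,1],
    [[0,0,1],0,1],
    [[0,0,2],0,1],
    [[0,0,3],0,1],
    [[0,0,3],0,1],
    [[0,1,3],0,1],
    [[1.5,4,1],0,1],
    [[1.5,4,0],0,1],
    [[1.5,4,0],0,1],
    [[0,2,0],0,1]
  ]
}}

```text
time: 12.85
position: [0.4821, -0.149, 0.1843]
tool_rot: [0.768, 0.639, 0.03, 0.015]
ft_force: [-0.6, -0.2, -1.8]
grip_width: 0.0273
```

```bash
python3 st.py
```

```text
yaw 79.53 pos [ 0.4821 -0.149   0.1843] z-tilt [0.0657 0.0145] F [-0.6 -0.2 -1.8] w 0.0273 12.85
```

Emit:
{"method": "carry_out", "body": {
  "steps": [
    [[0,0,0],0,1]
  ]
}}

```text
time: 12.95
position: [0.481, -0.1456, 0.1848]
tool_rot: [0.767, 0.64, 0.03, 0.014]
ft_force: [-0.3, 0.2, -1.7]
grip_width: 0.0275
```

```bash
python3 st.py; python3 - <<'E'
from meas import *
c=snap("wrist","pics/w8.png"); pickle.dump(c,open("w8.pkl","wb")); hsv,br,ye=masks(c)
p=proj(c,[[.5002,-.0589,.02]])[0].astype(int);print(p)
y=sub(ye,(p[0]-45,p[1]-45,p[0]+45,min(p[1]+45,228))); print(cv2.boundingRect(y.astype(np.uint8)))
ext(c,y,(.028,.019,.028,.019),"round")
print("square yaw check row",proj(c,[[.516,.04,.06]]))
E
```

```text
yaw 79.76 pos [ 0.481  -0.1456  0.1848] z-tilt [0.0637 0.0163] F [-0.3  0.2 -1.7] w 0.0275 12.95
[333 178]
(322, 163, 38, 38)
round size x,y 0.012044953912788911 0.03499830195356568 centre [ 0.50246621 -0.03605946]
square yaw check row [[449.96205861 187.54765381]]
```

View pics/w8.png

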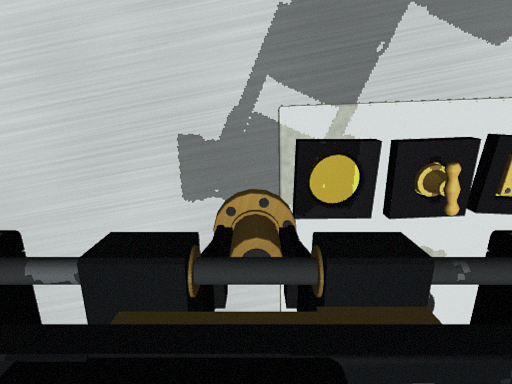

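```bash
python3 - <<'E'
from meas import *
c=pickle.load(open("w8.pkl","rb")); hsv,br,ye=masks(c)
m=cv2.inRange(hsv,(20,100,50),(36,255,255))>0
y=sub(m,(304,146,368,212)); print(cv2.boundingRect(y.astype(np.uint8)),y.sum())
ext(c,y,(.028,.019,.028,.019),"round")
b=sub(cv2.inRange(hsv,(10,70,30),(28,255,255))>0,(205,185,302,222))
tcp=np.array([.481,-.1456])
for z in((.146,.156,.156,.156),):
    cs=max(cv2.findContours(b.astype(np.uint8),cv2.RETR_EXTERNAL,cv2.CHAIN_APPROX_NONE)[0],key=cv2.contourArea)[:,0]
    for zz in(.146,.156):
        w=np.array([onz(c,a,d,zz)[:2] for a,d in cs]); print(zz,"near y",(w@ey).min()-tcp@ey,"x",(w@ex).min()-tcp@ex,(w@ex).max()-tcp@ex)
E
```

```text
(309, 154, 51, 50) 1941
round size x,y 0.05691223688995416 0.05701523503842537 centre [ 0.50000405 -0.05843439]
0.146 near y -0.026221945963120663 x -0.023825559811715205 0.027274119978773385
0.156 near y -0.0294142218412744 x -0.02267376406445898 0.02549356610584962
```

Emit:
{"method": "carry_out", "body": {
  "steps": [
    [[0.7,2.9,0],0,1],
    [[0.7,2.9,0],0,1],
    [[0.6,2.8,0],0,1],
    [[0,0,-1.5],0,1],
    [[0,0,-2],0,1],
    [[0,0,-2],0,1],
    [[0,0,-2],0,1],
    [[0,0,0],0,1],
    [[0,0,0],0,1]
  ]
}}

```text
time: 13.9
position: [0.507, -0.0709, 0.1115]
tool_rot: [0.771, 0.636, 0.031, 0.022]
ft_force: [-0.3, 0.3, -1.3]
grip_width: 0.0273
```

```bash
python3 st.py
```

```text
yaw 79.11 pos [ 0.507  -0.0709  0.1115] z-tilt [0.0766 0.0051] F [-0.3  0.3 -1.3] w 0.0273 13.9
```

Emit:
{"method": "carry_out", "body": {
  "steps": [
    [[-0.4,0.55,-1.2],0,1],
    [[-0.4,0.55,-1.2],0,1],
    [[-0.1,0,-0.8],0,1],
    [[0,0,0],0,1],
    [[0,0,0],0,1]
  ]
}}

```text
time: 14.4
position: [0.5025, -0.0646, 0.0835]
tool_rot: [0.772, 0.635, 0.034, 0.028]
ft_force: [1.9, -0.4, -1.8]
grip_width: 0.0274
```

```bash
python3 st.py
```

```text
yaw 78.92 pos [ 0.5025 -0.0646  0.0835] z-tilt [ 0.0876 -0.0001] F [ 1.9 -0.4 -1.8] w 0.0274 14.4
```

Emit:
{"method": "carry_out", "body": {
  "steps": [
    [[-0.3,0.5,-0.5],0,1],
    [[-0.05,0.05,-0.5],0,1],
    [[0,0,0],0,1],
    [[0,0,0],0,1]
  ]
}}

```text
time: 14.8
position: [0.5003, -0.0595, 0.0743]
tool_rot: [0.772, 0.634, 0.035, 0.03]
ft_force: [-0.5, -0.2, -2.4]
grip_width: 0.0274
```

```bash
python3 - <<'E'
from h import *
import pickle
exec(open("st.py").read())
c=snap("wrist","pics/w9.png"); pickle.dump(c,open("w9.pkl","wb"))
cv2.imwrite("pics/m9.png",cv2.resize(c["pixels"][100:270,145:365],(660,510),interpolation=cv2.INTER_CUBIC)[:,:,::-1])
E
```

```text
yaw 78.9 pos [ 0.5003 -0.0595  0.0743] z-tilt [ 0.0913 -0.0016] F [-0.5 -0.2 -2.4] w 0.0274 14.8
```

View pics/m9.png

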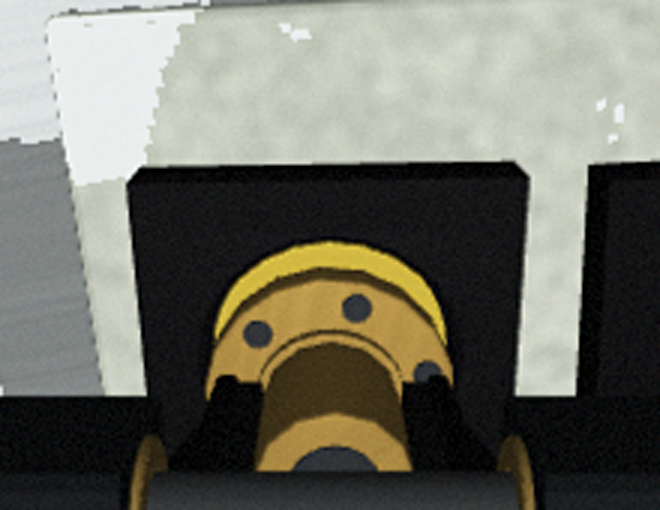

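```bash
python3 - <<'E'
from meas import *
c=pickle.load(open("w9.pkl","rb")); t=np.radians(78.9)
f=lambda a,b,z:(lambda w:np.round([w@ex*1000,w@ey*1000],1))(onz(c,145+a/3,100+b/3,z)[:2])
n=np.array([.5,-.0584]);tcp=np.array([.5003,-.0595])
print("nest exp",n@ex,n@ey,"tcp",tcp@ex,tcp@ey)
print("mouth apex",f(330,241,.028),"foot bottom apex",f(332,267,.0355),"foot top apex",f(332,282,.0455))
print("lat yellow",f(215,335,.019),f(447,335,.019),"foot",f(205,385,.0455),f(453,385,.0455))
E
```

```text
nest exp 0.03807747017492888 0.5019568370538222 tcp 0.037054922971749414 0.5024612151037706
mouth apex [ 38.7 473.9] foot bottom apex [ 39.  477.2] foot top apex [ 38.8 476.8]
lat yellow [ 12.1 499.6] [ 66.2 500. ] foot [ 12.9 499. ] [ 63.7 499.5]
```

Emit:
{"method": "carry_out", "body": {
  "steps": [
    [[-0.12,0.06,0],0,1],
    [[0,0,0],0,1],
    [[-0.04,0.02,-0.4],0,1],
    [[-0.04,0.02,-0.4],0,1],
    [[0,0,-0.2],0,1],
    [[0,0,0],0,1]
  ]
}}

```text
time: 15.45
position: [0.4985, -0.0586, 0.0636]
tool_rot: [0.772, 0.635, 0.035, 0.03]
ft_force: [-0.1, -0.0, -2.3]
grip_width: 0.0271
```

```bash
python3 st.py
```

```text
yaw 78.91 pos [ 0.4985 -0.0586  0.0636] z-tilt [ 0.0922 -0.0019] F [-0.1 -0.  -2.3] w 0.0271 15.45
```

Emit:
{"method": "carry_out", "body": {
  "steps": [
    [[0.03,0,-0.3],0,1],
    [[0,0,-0.2],0,1],
    [[0,0,-0.1],0,1],
    [[0,0,0],0,1]
  ]
}}

```text
time: 15.85
position: [0.4997, -0.059, 0.0579]
tool_rot: [0.772, 0.634, 0.035, 0.031]
ft_force: [-2.0, 0.3, 0.4]
grip_width: 0.0272
```

```bash
python3 st.py
```

```text
yaw 78.91 pos [ 0.4997 -0.059   0.0579] z-tilt [ 0.0939 -0.0026] F [-2.   0.3  0.4] w 0.0272 15.85
```

Emit:
{"method": "carry_out", "body": {
  "steps": [
    [[0,0,-0.15],0,1],
    [[0,0,0],0,0.3],
    [[0,0,0],0,0.3],
    [[0,0,0],0,0.3],
    [[0,0,0.5],0,0.3],
    [[0,0,1],0,0.3],
    [[0,0,2],0,0.3],
    [[0,0,3],0,0.3],
    [[0,0,3],0,0.3],
    [[0,0,3],0,0.3]
  ]
}}

```text
time: 16.85
position: [0.4971, -0.0582, 0.1854]
tool_rot: [0.772, 0.634, 0.034, 0.028]
ft_force: [0.3, -0.3, -0.7]
grip_width: 0.0606
```

```bash
python3 st.py; python3 - <<'E'
from meas import *
c=snap("wrist","pics/w10.png"); pickle.dump(c,open("w10.pkl","wb"));d=snap("scene","pics/s10.png")
a=cv2.resize(c["pixels"][80:240,150:350],(500,400),interpolation=cv2.INTER_CUBIC);b=cv2.resize(d["pixels"][165:250,200:335],(300,189),interpolation=cv2.INTER_CUBIC)
e=cams.camera("side");b2=cv2.resize(e["pixels"][140:270,170:320],(300,211),interpolation=cv2.INTER_CUBIC)
cv2.imwrite("pics/m10.png",np.hstack([a,np.vstack([b,b2])])[:,:,::-1])
pickle.dump(d,open("s10.pkl","wb"));pickle.dump(e,open("e10.pkl","wb"))
E
```

```text
yaw 78.87 pos [ 0.4971 -0.0582  0.1854] z-tilt [ 0.0872 -0.0004] F [ 0.3 -0.3 -0.7] w 0.0606 16.85
```

View pics/m10.png

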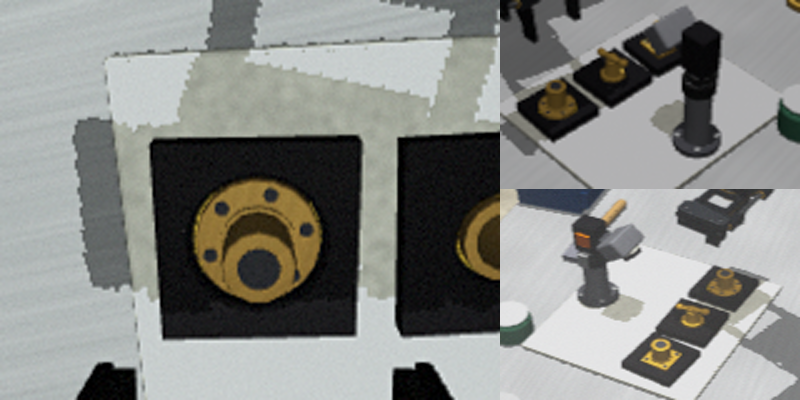

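```bash
python3 - <<'E'
from meas import *
s=pickle.load(open("s10.pkl","rb"));e=pickle.load(open("e10.pkl","rb"))
h=cv2.cvtColor(e["pixels"],cv2.COLOR_RGB2HSV); m=cv2.inRange(h,(3,150,90),(14,255,255)); 
k,l,st,ce=cv2.connectedComponentsWithStats(m)
for i in range(1,k):
    if 150<ce[i][1]<190 and 195<ce[i][0]<240 and st[i,4]>5: print("orange",st[i],ce[i].round(1),onz(e,*ce[i],.174).round(4))
for G in([.6844,.0125,.174],[.6844,.0125,.205],[.6844,.0125,.143]): print(proj(s,G),proj(e,G))
g=cv2.cvtColor(s["pixels"],cv2.COLOR_RGB2GRAY)
for v in range(172,206,3): 
    x=np.nonzero(g[v,270:310]<40)[0]+270; print(v,x.min() if len(x) else None,x.max() if len(x) else None,end="; ")
E
```

```text
[[289.02337748 188.00181618]] [[216.1241478  166.81833901]]
[[289.43574718 179.4026597 ]] [[215.27335356 158.95022952]]
[[288.62404286 196.32915211]] [[216.94856384 174.44250398]]
172 None None; 175 288 291; 178 283 296; 181 282 298; 184 281 298; 187 270 298; 190 270 298; 193 270 297; 196 270 297; 199 283 296; 202 282 296; 205 282 296;
```

```bash
python3 - <<'E'
from meas import *
e=pickle.load(open("e10.pkl","rb"));h=cv2.cvtColor(e["pixels"],cv2.COLOR_RGB2HSV)
for lo in((0,120,60),):
    m=cv2.inRange(h,lo,(18,255,255)); m[:150]=0;m[185:]=0;m[:,:200]=0;m[:,235:]=0
    k,l,st,ce=cv2.connectedComponentsWithStats(m)
    for i in range(1,k):
        if st[i,4]>5: print(st[i],ce[i].round(1),onz(e,*ce[i],.174).round(4))
print(proj(e,[.688,.035,.174]))
b=(h[:,:,2]<45)
for v in range(153,172,3):
    x=np.nonzero(b[v,195:240])[0]+195; print(v,x.min() if len(x) else 0,x.max() if len(x) else 0,end="; ")
E
```

```text
[207 167   8   9  47] [210.8 170.7] [0.6923 0.0331 0.174 ]
[[211.91322233 171.4248011 ]]
153 0 0; 156 0 0; 159 0 0; 162 0 0; 165 0 0; 168 0 0; 171 0 0;
```

Emit:
{"method": "carry_out", "body": {
  "steps": [
    [[0,0,2],0,0],
    [[0,0,3],1.5,0],
    [[1,0,3],0,0],
    [[3.5,1.4,0],0,0],
    [[3.5,1.4,0],0,0],
    [[3.5,1.4,0],0,0],
    [[3.5,1.4,0],0,0],
    [[3,1.2,0],0,0],
    [[0,0,0],0,0],
    [[0,0,0],0,0]
  ]
}}

```text
time: 18.0
position: [0.6751, 0.0143, 0.2576]
tool_rot: [0.764, 0.644, 0.027, 0.019]
ft_force: [-0.9, 0.4, 0.2]
grip_width: 0.087
```

```bash
python3 st.py
```

```text
yaw 80.28 pos [0.6751 0.0143 0.2576] z-tilt [0.0669 0.0057] F [-0.9  0.4  0.2] w 0.087 18.0
```

```bash
python3 - <<'E'
from meas import *
c=snap("wrist","pics/w11.png"); pickle.dump(c,open("w11.pkl","wb"))
print(proj(c,[[.686,.012,.205],[.686,.012,.174],[.682,-.011,.205],[.69,.035,.205]]))
cv2.imwrite("pics/m11.png",cv2.resize(c["pixels"][90:290,130:380],(750,600),interpolation=cv2.INTER_CUBIC)[:,:,::-1])
E
```

```text
[[251.783422   232.8093399 ]
 [251.55332758 215.53923367]
 [218.74983163 232.97851658]
 [284.68921467 232.64081771]]
```

View pics/m11.png

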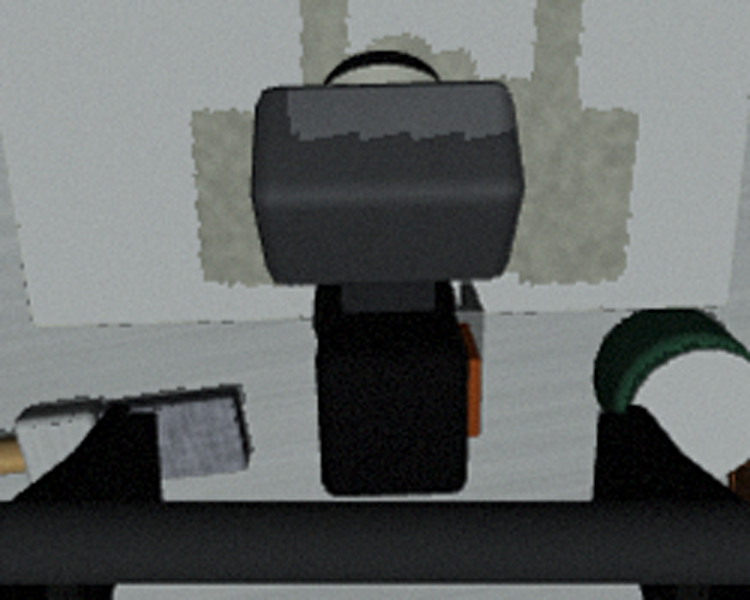

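```bash
python3 - <<'E'
from meas import *
c=pickle.load(open("w11.pkl","rb")); t=np.radians(80.4);ex=np.array([np.cos(t),np.sin(t)]);ey=np.array([np.sin(t),-np.cos(t)])
w=lambda a,b,z=.205:onz(c,130+a/3,90+b/3,z)[:2]
L,R,N,F=w(318,440),w(467,440),w(392,342),w(392,493)
print("width",(R-L)@ex,"len",(F-N)@ey,"centre",ex*((L+R)@ex)/2+ey*((N+F)@ey)/2, "by far edge",ex*((L+R)@ex)/2+ey*(F@ey-.02))
E
python3 st.py
```

```text
width 0.035379725871429256 len 0.03923402272028717 centre [0.68493921 0.01872542] by far edge [0.68456158 0.01878929]
yaw 80.26 pos [0.6749 0.0143 0.2576] z-tilt [0.0671 0.0059] F [-0.7 -0.6  0.1] w 0.0867 18.05
```

```bash
python3 - <<'E'
from meas import *
s=pickle.load(open("s10.pkl","rb"));e=pickle.load(open("e10.pkl","rb"));c=pickle.load(open("w11.pkl","rb"))
y=np.array([.167,.986,0])
for G in([.6844,.0125,.174],[.6849,.0187,.174],[.688,.012,.174]):
    G=np.array(G);print(G,"scene",proj(s,G+[0,0,.02])[0].round(1),"side btn",proj(e,G+.0225*y)[0].round(1))
print("meas scene col 290 (z~.19), side btn 210.8,170.7")
print("wrist btn face top",onz(c,130+482/3,90+380/3,.188))
E
```

```text
[0.6844 0.0125 0.174 ] scene [289.3 182.5] side btn [211.9 171.3]
[0.6849 0.0187 0.174 ] scene [290.7 181.5] side btn [210.9 172.7]
[0.688 0.012 0.174] scene [290.2 183.1] side btn [210.9 171. ]
meas scene col 290 (z~.19), side btn 210.8,170.7
wrist btn face top [0.68621192 0.04201803 0.188     ]
```

Emit:
{"method": "carry_out", "body": {
  "steps": [
    [[0.4,0.15,-1],0,0],
    [[0.4,0.15,-1.5],0,0],
    [[0,0,-1.5],0,0],
    [[0,0,-1],0,0],
    [[0,0,0],0,0],
    [[0,0,0],0,0]
  ]
}}

```text
time: 18.65
position: [0.6782, 0.0156, 0.2011]
tool_rot: [0.766, 0.643, 0.025, 0.017]
ft_force: [1.1, -0.1, 0.4]
grip_width: 0.0872
```

```bash
python3 st.py
```

```text
yaw 80.05 pos [0.6782 0.0156 0.2011] z-tilt [0.0592 0.0065] F [ 1.1 -0.1  0.4] w 0.0872 18.65
```

Emit:
{"method": "carry_out", "body": {
  "steps": [
    [[0.4,0.1,-1.2],0,0],
    [[0.35,0.1,-1.2],0,0],
    [[0,0,-0.2],0,0],
    [[0,0,0],0,0],
    [[0,0,0],0,0]
  ]
}}

```text
time: 19.15
position: [0.6872, 0.0175, 0.1738]
tool_rot: [0.766, 0.643, 0.026, 0.017]
ft_force: [-0.1, -0.7, 0.6]
grip_width: 0.087
```

```bash
python3 - <<'E'
from meas import *
exec(open("st.py").read())
c=snap("wrist","pics/w12.png"); pickle.dump(c,open("w12.pkl","wb"));g=cv2.cvtColor(c["pixels"],cv2.COLOR_RGB2GRAY);h=cv2.cvtColor(c["pixels"],cv2.COLOR_RGB2HSV)
m=cv2.inRange(h,(0,120,60),(18,255,255)); k,l,st,ce=cv2.connectedComponentsWithStats(m);print([st[i].tolist() for i in range(1,k) if st[i,4]>30])
print("exp",proj(c,[[.685,.0187,.205],[.685,.0125,.205]]))
for v in range(190,245,6): print(v,(g[v,170:340:5]<30).astype(int).tolist())
E
```

```text
yaw 80.04 pos [0.6872 0.0175 0.1738] z-tilt [0.0615 0.0061] F [-0.1 -0.7  0.6] w 0.087 19.15
[[297, 284, 5, 9, 41]]
exp [[255.74526954 292.70050661]
 [241.37385146 294.96664829]]
190 [0, 0, 0, 0, 0, 0, 0, 0, 0, 0, 0, 0, 0, 0, 0, 0, 0, 0, 0, 0, 0, 0, 0, 0, 0, 0, 0, 0, 0, 0, 0, 0, 0, 0]
196 [0, 0, 0, 0, 0, 0, 0, 0, 0, 0, 0, 0, 0, 0, 0, 0, 0, 0, 0, 0, 0, 0, 0, 0, 0, 0, 0, 0, 0, 0, 0, 0, 0, 0]
202 [0, 0, 0, 0, 0, 0, 0, 0, 0, 0, 0, 0, 0, 0, 0, 0, 0, 0, 0, 0, 0, 0, 0, 0, 0, 0, 0, 0, 0, 0, 0, 0, 0, 0]
208 [0, 0, 0, 0, 0, 0, 0, 0, 0, 0, 0, 0, 0, 0, 0, 0, 0, 0, 0, 0, 0, 0, 0, 0, 0, 0, 0, 0, 0, 0, 0, 0, 0, 0]
214 [0, 0, 0, 0, 0, 0, 0, 0, 0, 0, 1, 1, 0, 0, 0, 0, 0, 0, 0, 0, 0, 1, 1, 1, 1, 0, 0, 0, 0, 0, 0, 0, 0, 0]
220 [0, 0, 0, 0, 0, 0, 0, 0, 0, 0, 1, 1, 0, 0, 0, 0, 0, 0, 0, 0, 0, 0, 1, 1, 0, 0, 0, 0, 0, 0, 0, 0, 0, 0]
226 [1, 0, 0, 0, 0, 0, 0, 0, 0, 0, 1, 1, 0, 0, 0, 0, 0, 0, 0, 0, 1, 1, 1, 1, 0, 0, 0, 0, 0, 0, 0, 0, 0, 0]
232 [1, 1, 1, 0, 0, 0, 0, 0, 0, 0, 1, 1, 1, 1, 1, 1, 1, 1, 1, 1, 1, 1, 1, 1, 1, 0, 0, 0, 0, 0, 0, 0, 1, 1]
238 [1, 1, 1, 0, 0, 0, 0, 0, 0, 0, 1, 1, 1, 1, 1, 1, 1, 1, 1, 1, 1, 1, 1, 1, 1, 1, 0, 0, 0, 0, 0, 0, 1, 1]
244 [1, 1, 1, 1, 1, 0, 0, 0, 0, 0, 1, 1, 1, 1, 1, 1, 1, 1, 1, 1, 1, 1, 1, 1, 1, 1, 0, 0, 0, 0, 0, 0, 1, 1]
```

Emit:
{"method": "carry_out", "body": {
  "steps": [
    [[0,0.05,0.2],0,0.4],
    [[0,0,0],0,0.5],
    [[0,0,0],0,1],
    [[0,0,0],0,1],
    [[0,0,0],0,1],
    [[0,0,0],0,1]
  ],
  "squeeze": 35
}}

```text
time: 19.8
position: [0.6879, 0.018, 0.178]
tool_rot: [0.766, 0.643, 0.027, 0.019]
ft_force: [0.1, -0.1, 0.2]
grip_width: 0.0471
```

```bash
python3 st.py
```

```text
yaw 80.04 pos [0.6879 0.018  0.178 ] z-tilt [0.0648 0.0057] F [ 0.1 -0.1  0.2] w 0.0471 19.8
```

Emit:
{"method": "carry_out", "body": {
  "steps": [
    [[0,0,0],0,1],
    [[0,0,0],0,1],
    [[0,0,0],0,1],
    [[0,0,0],0,1]
  ]
}}

```text
time: 20.2
position: [0.6877, 0.017, 0.1781]
tool_rot: [0.765, 0.644, 0.026, 0.02]
ft_force: [0.5, 0.1, -0.0]
grip_width: 0.0363
```

```bash
python3 st.py
```

```text
yaw 80.19 pos [0.6877 0.017  0.1781] z-tilt [0.0643 0.003 ] F [ 0.5  0.1 -0. ] w 0.0363 20.2
```

Emit:
{"method": "carry_out", "body": {
  "steps": [
    [[0,0,0],0,1],
    [[0,0,0],0,1],
    [[0,0,0.3],0,1],
    [[0,0,0.6],0,1],
    [[0,0,0.8],0,1],
    [[0,0,0.8],0,1]
  ]
}}

```text
time: 20.8
position: [0.6877, 0.0171, 0.2007]
tool_rot: [0.765, 0.644, 0.025, 0.019]
ft_force: [2.6, -0.7, -5.8]
grip_width: 0.0358
```

```bash
python3 st.py
```

```text
yaw 80.23 pos [0.6877 0.0171 0.2007] z-tilt [0.062  0.0031] F [ 2.6 -0.7 -5.8] w 0.0358 20.8
```

Unlocked and rising with about 6 N. I'll continue up.

Emit:
{"method": "carry_out", "body": {
  "steps": [
    [[0,0,1],0,1],
    [[0,0,1],0,1],
    [[0,0,1],0,1],
    [[0,0,1],0,1],
    [[0,0,0.8],0,1],
    [[0,0,0.8],0,1],
    [[0,0,0.8],0,1]
  ]
}}

```text
time: 21.5
position: [0.6874, 0.0171, 0.2689]
tool_rot: [0.764, 0.644, 0.025, 0.019]
ft_force: [4.1, -1.2, -10.5]
grip_width: 0.0364
```

```bash
python3 st.py
```

```text
yaw 80.25 pos [0.6874 0.0171 0.2689] z-tilt [0.0618 0.0031] F [  4.1  -1.2 -10.5] w 0.0364 21.5
```

Emit:
{"method": "carry_out", "body": {
  "steps": [
    [[0.05,0,0.8],0,1],
    [[0.05,0,0.8],0,1],
    [[0,0,0.8],0,1],
    [[0,0,0.7],0,1],
    [[0,0,0.5],0,1],
    [[0,0,0.4],0,1],
    [[0,0,0.2],0,1]
  ]
}}

```text
time: 22.2
position: [0.6872, 0.017, 0.3084]
tool_rot: [0.764, 0.645, 0.022, 0.017]
ft_force: [7.7, -1.3, -17.9]
grip_width: 0.036
```

```bash
python3 st.py
```

```text
yaw 80.32 pos [0.6872 0.017  0.3084] z-tilt [0.0555 0.0032] F [  7.7  -1.3 -17.9] w 0.036 22.2
```

Emit:
{"method": "carry_out", "body": {
  "steps": [
    [[0.05,0,0.2],0,1],
    [[0,0,0.1],0,1],
    [[0,0,0.1],0,1]
  ]
}}

```text
time: 22.5
position: [0.6874, 0.017, 0.3084]
tool_rot: [0.764, 0.645, 0.021, 0.015]
ft_force: [4.2, -0.9, -15.3]
grip_width: 0.0362
```

```bash
python3 - <<'E'
from meas import *
exec(open("st.py").read())
c=snap("wrist","pics/w13.png");h=cv2.cvtColor(c["pixels"],cv2.COLOR_RGB2HSV)
a=pickle.load(open("w12.pkl","rb"))["pixels"][195:225,215:295].astype(np.float32).mean(2)
b=c["pixels"].astype(np.float32).mean(2)
r=cv2.matchTemplate(b[170:260,190:320],a,cv2.TM_CCOEFF_NORMED);print("head vs tool image shift",r.max(),np.array(np.unravel_index(r.argmax(),r.shape))+[170-195,190-215])
e=snap("side","pics/e13.png");s=snap("scene","pics/s13.png")
hs,br,ye=masks(s);
for n,cam in(("side",e),("scene",s)):
    hh=cv2.cvtColor(cam["pixels"],cv2.COLOR_RGB2HSV);m=cv2.inRange(hh,(14,90,40),(26,255,255));k,l,st,ce=cv2.connectedComponentsWithStats(m)
    for nm,P in(("flange",[.5335,.1402,.041]),("bush",[.5,-.0584,.041]),("plug",[.5168,.0409,.041])):
        p=proj(cam,P)[0]; i=1+np.argmin(np.hypot(*(ce[1:]-p).T)+(st[1:,4]<40)*99); print(n,nm,p.round(0),ce[i].round(1),st[i,4])
exec(open("st.py").read())
E
```

```text
yaw 80.4 pos [0.6874 0.017  0.3084] z-tilt [0.0515 0.0032] F [  4.2  -0.9 -15.3] w 0.0362 22.5
head vs tool image shift 0.5449592 [0 1]
side flange [250. 240.] [250.1 242.2] 222
side bush [282. 196.] [281.9 198.3] 180
side plug [266. 217.] [266.  217.7] 148
scene flange [273. 181.] [272.1 183. ] 178
scene bush [226. 209.] [225.2 210.8] 221
scene plug [250. 195.] [250.2 194.7] 136
yaw 80.39 pos [0.6874 0.017  0.3084] z-tilt [0.0516 0.0032] F [  5.2  -0.8 -17.1] w 0.0361 22.65
```

```bash
python3 -c "
from rig import robot
robot.hand_in(); o=robot.get_obs(); print(o['time'],o['position'],o['ft_force'],o['grip_width'])"
```

```text
the job is handed in; nothing more can be done
the job is handed in; nothing more can be done
```

I placed both parts, pulled the column up to its second stop, and handed the job in at about 22.7 s while still holding the head; no verdict came back.

- **Parts:** the square flange and the round bush are in their matching nests and let go. Each was lowered until its foot reached the pocket floor, and close-up wrist pictures then showed both sitting in their pockets.
- **Column:** the squeeze closed to 36.3 mm across the 36 mm grip block, so the button was pressed in. The head then rose 130.3 mm. The pull was about 6 N at first and 10.5 N after the first stop. At the end it was 15–18 N with the tool height steady at 0.3084 m, which I read as the second stop.
- **Last camera check:** flange, bush and plug were within about 2 pixels of where they should be in both fixed views. I did not measure the bystanders again, but no contact forces showed up near them.

**What disagreed or failed:**
- My two estimates of the head's y position differed by about 6 mm (0.012 m and 0.019 m). I used the close-up one, and the grip closed with no sideways load.
- The tool tilted a little as it moved, up to about 0.09 rad, mostly about the jaw axis, and some of that remains while it holds the head. It leaves 4–5 N of sideways force on the head.
- The check for the head slipping in the fingers, by matching pictures, was weak (score 0.54), though it showed at most a 1 pixel shift.
- The force and position readout after handing in was refused, so the final second is not confirmed.

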